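Brush out the catch can and snap its cap home

TASK

Scrub out the aluminium breather catch can with the orange-handled brush: two full strokes, each down to the can's floor and back up until the bristles fill the mouth, then stand the brush back in its grey stand and let go of it. After that put the blue cap on the can's neck and press it straight down until it clicks, and keep pressing it onto the red sealing ring with about 10 N after the force drops. Finish while still holding the cap and pressing; do not let go, and leave the other things on the bench where they are.

Things in the scene. Friction and masses are not known exactly. Their poses are not given: they have to be found in the camera images.
- can: Aluminium breather catch can, fixed upright on a dark 100 x 80 x 6 mm plate on the bench. Origin: on its axis at bench level, z up. Body 56 mm in diameter up to 96 mm; two black clamp posts along its y axis, 53 mm high, 42 mm out; brass spigot towards its +x, 75 mm up, reaching 48 mm out. On top a hollow neck (the stud), 42 mm in diameter, from 97 to 120 mm.
- can_mouth (a point): Centre of the can's open mouth, on its axis, 120 mm above the bench, at the top of the neck. The neck's last 5 mm are stepped in to 39 mm diameter as a lead-in for the cap. The bore is straight, 34 mm in diameter; its floor lies 111 mm below this point (9 mm above the bench).
- can_click (a point): Point on the can's axis, 109 mm above the bench, level with four sprung steel balls that stand out of the neck to a radius of 25 mm. The cap's lip meets them when the cap's underside is about 112 mm above the bench, must be pushed over them with some 12 to 20 N, and has snapped below them (the force drops: the click) when the underside is 102 mm up.
- can_seal: Red springy sealing ring, 55 mm outside, 4 mm thick, round the foot of the can's neck. Origin: on the can's axis at the ring's underside, 97 mm above the bench; its top is at 101 mm. It yields downward by 1 mm for each 4 N, at most 4 mm; the cap's lower rim bears on it after the click and on nothing else.
- cap: Blue snap cap, loose, standing on the bench with its open side down. Origin: centre of its underside, z up. Skirt 59 mm in diameter, 31 mm high; on top a round knob 32 mm in diameter, 24 mm high (55 mm in all); about 60 g. Inside the rim a lip 46 mm in diameter, 3 mm high. When home, its underside is 101 mm above the bench (about 98.5 mm when pressed with 10 N).
- brush: Long bottle brush, upright in the stand, bristles down, loose; about 80 g, 190 mm long. Origin: centre of the bristles' lower end, z up along the brush. Bristle head 26 mm in diameter, 48 mm long; thin steel shank to 90 mm; orange round handle 16 mm in diameter from 90 mm to 190 mm.
- stand: Grey brush stand, fixed to the bench: round foot 84 mm in diameter, 6 mm thick, with an upright tube, 31 mm inside and 38 mm outside diameter, open at the top 70 mm above the bench. Origin: on its axis at bench level. The brush stands on its floor, 6 mm above the bench.
- mug: Bystander: white ceramic mug with pencils, 80 mm in diameter, handle to its +y, 161 mm high with the pencils. Origin: centre of its underside.
- brake_lever: Bystander: aluminium brake lever lying flat, 190 mm long along its y axis, 19 mm high. Origin: on the bench at about its middle.
- mirror: Bystander: chrome mirror housing lying flat, 75 x 150 mm (long along its y), 37 mm high, with a stub stem at its +x +y corner reaching 86 mm in x. Origin: centre of its underside.
- gauge: Bystander: steel spark plug gauge, 22 x 95 x 15 mm with three fanned blades. Origin: centre of its underside.
Things that resemble listed ones, but are neither listed nor needed, are in the scene too. What is shaped like the brush but black or purple is not meant.

How it is judged:
On the way, in this order (a step that is already met when the one before it is completed fails the run):
1. the brush is down at the can's floor (horizontal distance between brush and can_mouth below 0.016 m and z of brush in the frame of can between 0.004 and 0.025 m), for 0.05 s.
2. the brush is drawn up the bore to the mouth (horizontal distance between brush and can_mouth below 0.016 m and z of brush in the frame of can between 0.06 and 0.118 m), for 0.02 s.
3. the brush is down at the floor a second time (all of step 1), for 0.05 s.
4. the brush is drawn up a second time (all of step 2), for 0.02 s.
5. the brush stands in its stand again, released (horizontal distance between brush and stand below 0.008 m and z of brush in the frame of stand below 0.012 m and angle between brush's own z axis and vertical below 0.2 rad and contact force between the fingers and brush below 0.1 N), for 0.2 s.
6. the cap has clicked home on the neck (horizontal distance between cap and can below 0.004 m and z of cap in the frame of can below 0.1025 m and angle between cap's own z axis and vertical below 0.07 rad), for 0.2 s.
At the end, for the whole second after the job is handed in: Brush released in its stand (8 mm of its axis, 6 mm of its floor, tilt under 0.2 rad). Cap clicked home: underside below 102.5 mm, 4 mm of the can axis, tilt under 0.07 rad; through the last second the fingers hold or press it and it bears on the sealing ring with over 5 N (all of step 5 and all of step 6 and contact force between cap and can_seal above 5 N and contact force between the fingers and cap above 2 N); the arm keeps its last pose, push and grip.
It fails at once if the mug is shifted by more than 30 mm (distance of mug from where it was at the start of the episode above 0.03 m).
It fails at once if the brake lever is shifted by more than 30 mm (distance of brake_lever from where it was at the start of the episode above 0.03 m).
It fails at once if the mirror is shifted by more than 30 mm (distance of mirror from where it was at the start of the episode above 0.03 m).
It fails at once if the gauge is shifted by more than 30 mm (distance of gauge from where it was at the start of the episode above 0.03 m).
It also fails if it takes over 72 s, if anything falls off the work surface, if the arm or the gripper's body presses on something with over 40 N, if the wrist force passes 120 N, or if a joint passes its speed limit or range.

ROBOT

A 7-joint arm with a two-finger parallel gripper is mounted at the origin on the work surface. World frame = base frame: x ahead of the robot, y to its left, z up, the work surface at z = 0. Lengths are in m, angles in rad, forces in N, time in s.
With the tool pointing down it reaches from about 0.425 to 0.825 m from the base axis. Payload 3.6 kg.
Tool frame: the origin (TCP) lies between the finger pads; the fingertips stand 25 mm ahead of it and the grasp point (between the pads) lies 6 mm ahead of it; z points along the fingers, y is the line along which they close (so a half turn about z gives the same grasp; the last joint's range is limited). The gripper opens to 93 mm and grips with 3 to 60 N. Pads are 15 mm wide; open, the fingers measure 128 mm over their backs; the gripper's body (75 mm by 188 mm) begins 65 mm behind the grasp point.
Start: joints at [1.23, 0.615, -0.013, 1.423, 0.008, 1.103, -0.04], TCP at [0.201, -0.618, 0.244] pointing down, gripper open.
Joint ranges: [-3.12, 3.12], [-0.3, 2.06], [-1.34, 1.32], [0.26, 2.42], [-1.36, 4.5], [0.01, 1.98], [-2.84, 2.84]. Speed limits (rad/s): [2.79, 2.79, 3.14, 3.14, 3.14, 3.14, 3.14].

INTERFACE

Orientations are given as a unit quaternion [w, x, y, z].
In Python, from plant import robot gives the robot as it stands. Calls block until the motion is done:
- robot.movep(position, orientation): joint-space move of the TCP to a pose.
- robot.servo_line(position, frame=None, v=0.15): straight line of the TCP; frame=None keeps the orientation; v is the mean speed in m/s.
- robot.goto_joints(angles): joint-space move.
- robot.gripper_to(opening): finger opening in m; the grip force is fixed at half the most; returns when the fingers have stopped.
- robot.sleep(seconds).
- robot.ik(position, orientation): joint angles nearest the present ones, or None.
- robot.read_state(): the state.
- robot.capture(name): name is "scene" or "top" or "wrist"; returns the picture (420x560x3 uint8, blue, green, red); there is no depth.
- robot.camera_info(name): a dict with "fx", "fy", "cx", "cy" (pixels), "xyz" and "orientation" of the camera in the world. Camera axes: x right, y down, z forward; pixel columns grow to the right and rows downward; lengths in m; the calibration is good to about 2 mm. A picture is of the moment at which its call begins: read the wrist's pose just before it. camera_info takes no time and is no camera call; for the wrist camera it gives the pose at the moment of the call.
A pose or a line that the arm cannot do raises robot.MotionError and nothing moves.
- robot.finish_job(): hands the job in; it is judged then, once.
Trained networks look in the newest picture that a camera, given by its name, has taken for a name from the list of things; names that differ only in an ending like _2 or _b are one class to them, and where a whole thing is asked for, a point or a joint stands for the part that bears it (a point fixed in the world has none). Each returns a list of dicts, best first, with "confidence" (0 to 1); they miss things now and then, are a little off and sometimes report something else, mostly with a low value. They report only what shows in the picture. A call takes as long as a camera call. They do not tell look-alikes from the thing itself.
- robot.cut_out(camera, label): "region" (420x560 bool, what is visible of it).
- robot.mark_of(camera, label): "point" ([x, y, z] in m, in the coordinates of the camera as it stood for that picture, good to about 4 mm: a listed point, or the origin of a listed thing).
The state is a dict: "t": time; "q": joint angles; "joint_vel": joint speeds; "joint_torque": joint torques, N m; "tool_pos": TCP position; "eef_rot": TCP orientation; "ft_force": force on the tool from outside, world axes, zero at the start; "ft_torque": the same for the moment, N m; "finger_gap": finger opening in m; "gripper_force": force on a finger pad.
Only numpy, scipy, OpenCV 4.12 (cv2) and the standard library are available. Lean on these libraries where they do the work, as an engineer would, in place of code of your own. Each camera call takes 0.05 s, during which the arm holds its last target. There are 200 camera calls.

## Working session

There is one attempt and no reset: what is moved stays moved. The work goes in short steps, each a Python script; the robot and the scene stay as the last script left them, time stands still between calls to the robot, and variables do not carry over. Pictures are saved under pics/ and viewed, at most 10 in all, crops included, and the job is handed in when it is done.

```bash
mkdir -p pics; cat > h.py <<'E'
import numpy as np, cv2
from scipy.spatial.transform import Rotation as R
from plant import robot
def rot(q): return R.from_quat([q[1],q[2],q[3],q[0]]).as_matrix()
def marks(cam,labels,n=4):
    ci=robot.camera_info(cam); M=rot(ci["orientation"]); o={}
    for l in labels:
        o[l]=[(np.round(M@np.array(d["point"])+ci["xyz"],4),round(d["confidence"],2)) for d in robot.mark_of(cam,l)[:n]]
    return o
def project(cam,p):
    ci=robot.camera_info(cam); c=rot(ci["orientation"]).T@(np.array(p)-ci["xyz"])
    return np.round([ci["fx"]*c[0]/c[2]+ci["cx"],ci["fy"]*c[1]/c[2]+ci["cy"]],1)
E
python3 - <<'E'
from h import *
L=["can","can_mouth","cap","brush","stand","mug","brake_lever","mirror","gauge"]
for c in ["scene","top"]:
    cv2.imwrite(f"pics/{c}1.png",robot.capture(c))
    ci=robot.camera_info(c); print(c,np.round(ci["xyz"],3),np.round(ci["orientation"],3),ci["fx"])
    for k,v in marks(c,L).items():
        print(k,[(list(p),cf,list(project(c,p))) for p,cf in v])
s=robot.read_state();print(s["t"],s["tool_pos"],s["eef_rot"],s["finger_gap"],s["ft_force"])
E
```

```text
scene [ 0.964 -0.213  0.881] [-0.244  0.819  0.497 -0.148] 380.0950184569947
can [([np.float64(0.4987), np.float64(0.2793), np.float64(-0.0023)], 0.65, [np.float64(359.7), np.float64(194.6)])]
can_mouth [([np.float64(0.5001), np.float64(0.273), np.float64(0.1178)], 0.61, [np.float64(365.9), np.float64(168.7)])]
cap [([np.float64(0.5514), np.float64(-0.0383), np.float64(-0.0025)], 0.67, [np.float64(268.6), np.float64(255.2)]), ([np.float64(0.4999), np.float64(0.2745), np.float64(0.098)], 0.34, [np.float64(364.9), np.float64(173.3)])]
brush [([np.float64(0.5162), np.float64(-0.3789), np.float64(0.0023)], 0.87, [np.float64(134.7), np.float64(301.5)]), ([np.float64(0.3982), np.float64(-0.2887), np.float64(-0.0016)], 0.79, [np.float64(156.8), np.float64(248.1)]), ([np.float64(0.6053), np.float64(-0.2402), np.float64(0.0021)], 0.6, [np.float64(202.5), np.float64(307.6)]), ([np.float64(0.5937), np.float64(-0.3034), np.float64(-0.0002)], 0.58, [np.float64(175.6), np.float64(315.8)])]
stand [([np.float64(0.502), np.float64(-0.2567), np.float64(0.0002)], 0.64, [np.float64(181.5), np.float64(27
[... 1970 characters left out ...]
p.float64(-0.0019)], 0.75, [np.float64(178.5), np.float64(155.1)])]
brake_lever [([np.float64(0.7097), np.float64(0.037), np.float64(0.0021)], 0.9, [np.float64(267.8), np.float64(153.9)])]
mirror [([np.float64(0.7296), np.float64(-0.2616), np.float64(0.0062)], 0.71, [np.float64(359.6), np.float64(147.6)])]
gauge [([np.float64(0.3297), np.float64(0.3556), np.float64(0.0002)], 0.74, [np.float64(163.8), np.float64(273.2)]), ([np.float64(0.5042), np.float64(0.2702), np.float64(0.0969)], 0.73, [np.float64(186.6), np.float64(211.6)])]
1.0 [ 0.20064332 -0.61822596  0.24366172] [-2.67869039e-05  9.87715631e-01  1.56262059e-01  1.88944333e-05] 0.09323617556670562 [ 0.62005202 -0.61990624  0.27775126]
```

View pics/scene1.png

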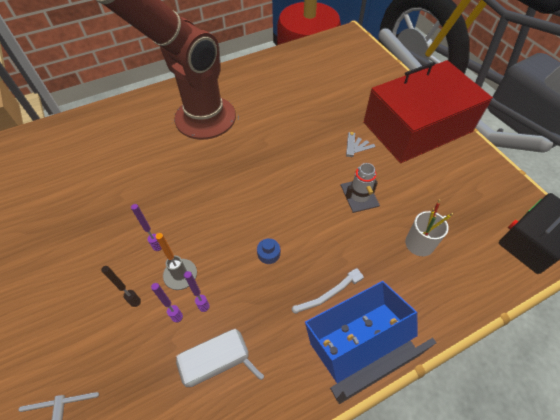

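View pics/top1.png

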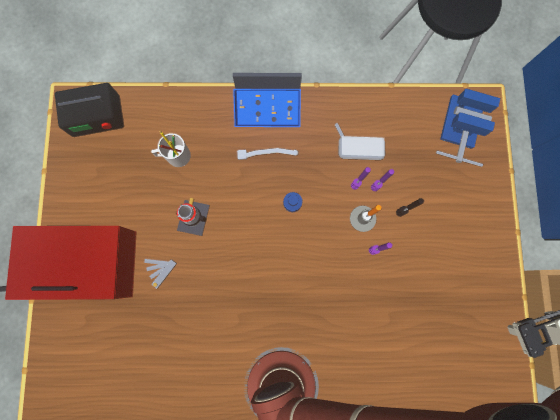

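The orange brush stands in the grey stand at about (0.50, -0.26), with purple and black decoys around it. The cap is at (0.55, -0.04) and the can at (0.50, 0.273). I'll refine these positions with wrist views.

```bash
python3 - <<'E'
from h import *
s=robot.read_state();ci=robot.camera_info("wrist")
M=rot(s["eef_rot"]);print("cam in tool",M.T@(np.array(ci["xyz"])-s["tool_pos"]),"axes",np.round(M.T@rot(ci["orientation"]),2).tolist(),ci["fx"])
off=M.T@(np.array(ci["xyz"])-s["tool_pos"])
Q=[0,1,0,0]
p=np.array([0.50,-0.26,0.36])
print(robot.ik(p,Q))
robot.movep(p,Q)
cv2.imwrite("pics/w1.png",robot.capture("wrist"))
m=marks("wrist",["brush","stand"])
for k,v in m.items(): print(k,[(list(map(float,p)),c,list(map(float,project("wrist",p)))) for p,c in v])
print(robot.read_state()["t"])
E
```

```text
cam in tool [ 0.07454921 -0.00043817 -0.14164419] axes [[0.0, -0.96, -0.27], [1.0, 0.0, -0.0], [0.0, -0.27, 0.96]] 294.75427077982414
[ 0.46245256  0.3879914  -0.03297011  1.48641118  0.01306853  1.26740477
 -1.14276935]
brush [([0.4988, -0.2531, 0.0069], 0.95, [280.9, 171.1]), ([0.396, -0.2804, -0.0037], 0.91, [296.4, 226.7]), ([0.5186, -0.3767, -0.0001], 0.9, [354.1, 158.6]), ([0.6017, -0.2985, 0.0009], 0.86, [308.8, 106.8])]
stand [([0.4955, -0.2638, 0.0055], 0.63, [287.3, 172.9])]
2.9
```

View pics/w1.png

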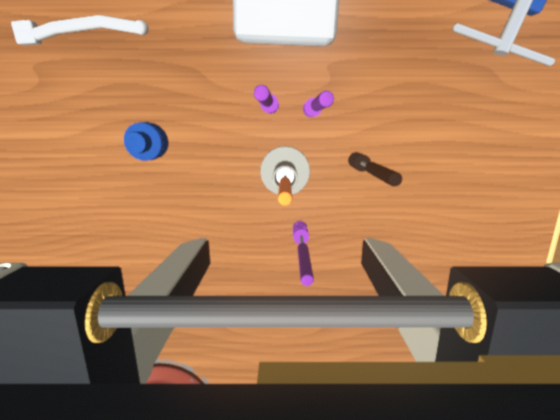

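The wrist view shows the stand foot centred near (285,171) and the orange handle's top at (284,198). The purple and black decoys are clear of the fingers. Next I'll compute positions from these pixels, then view the can and cap.

```bash
cat >> h.py <<'E'
def pix2plane(cam,uv,z):
    ci=robot.camera_info(cam); d=rot(ci["orientation"])@np.array([(uv[0]-ci["cx"])/ci["fx"],(uv[1]-ci["cy"])/ci["fy"],1]); o=np.array(ci["xyz"])
    return o+d*(z-o[2])/d[2]
def fit(mask):
    c=max(cv2.findContours(mask.astype(np.uint8),cv2.RETR_EXTERNAL,cv2.CHAIN_APPROX_NONE)[0],key=cv2.contourArea)
    return cv2.fitEllipse(cv2.convexHull(c))
def hsv(img,lo,hi): return cv2.inRange(cv2.cvtColor(img,cv2.COLOR_BGR2HSV),lo,hi)
E
python3 - <<'E'
from h import *
img=cv2.imread("pics/w1.png"); P=lambda a:[round(float(x),4) for x in a]
m=robot.cut_out("wrist","stand")[0]["region"]; e=fit(m); print("foot",P(e[0]),P(e[1]),P(pix2plane("wrist",e[0],.006)))
h=cv2.cvtColor(img,cv2.COLOR_BGR2HSV)[185:212,270:300]
o=np.zeros(img.shape[:2],np.uint8);o[150:215,265:305]=cv2.inRange(cv2.cvtColor(img,cv2.COLOR_BGR2HSV),(5,150,200),(25,255,255))[150:215,265:305]
print("bright",o.astype(bool).sum()); e=fit(o>0);print("top",P(e[0]),P(e[1]),P(pix2plane("wrist",e[0],.196)))
Q=[0,1,0,0]
for n,p,L in [("cap",[.52,-.04,.33],["cap"]),("can",[.46,.273,.40],["can","can_mouth","can_seal"])]:
    robot.movep(p,Q); im=robot.capture("wrist"); cv2.imwrite(f"pics/w_{n}.png",im)
    for k,v in marks("wrist",L,2).items(): print(k,[(P(p),c,P(project("wrist",p))) for p,c in v])
    r=robot.cut_out("wrist",n)
    if r: e=fit(r[0]["region"]); print(n,P(e[0]),P(e[1]))
    if n=="cap":
        b=hsv(im,(105,120,30),(125,255,255)); b[250:]=0; e=fit(b>0); print("blue",P(e[0]),P(e[1]),P(pix2plane("wrist",e[0],.0155)))
a=cv2.imread("pics/w_can.png");c=cv2.imread("pics/w_cap.png")
cv2.imwrite("pics/both.png",cv2.resize(np.vstack([a[:260],c[:260]]),None,fx=1.15,fy=1.15))
print(robot.read_state()["t"])
E
```

```text
foot [284.9916, 170.7743] [49.0329, 49.8631] [0.4994, -0.2597, 0.006]
bright 182
top [284.4805, 198.2072] [14.2319, 15.574] [0.4986, -0.2595, 0.196]
cap [([0.5455, -0.0394, 0.0011], 0.71, [283.2, 157.3])]
cap [282.4289, 157.0477] [39.8034, 40.6403]
blue [282.1125, 156.2331] [36.8936, 37.515] [0.5486, -0.0375, 0.0155]
can [([0.5049, 0.2759, 0.0046], 0.94, [283.0, 142.6])]
can_mouth [([0.4983, 0.2744, 0.1191], 0.91, [283.5, 152.0])]
can_seal [([0.5013, 0.2769, 0.0944], 0.71, [281.9, 148.5])]
can [284.0898, 142.5691] [55.1929, 80.9762]
5.4833
```

View pics/both.png

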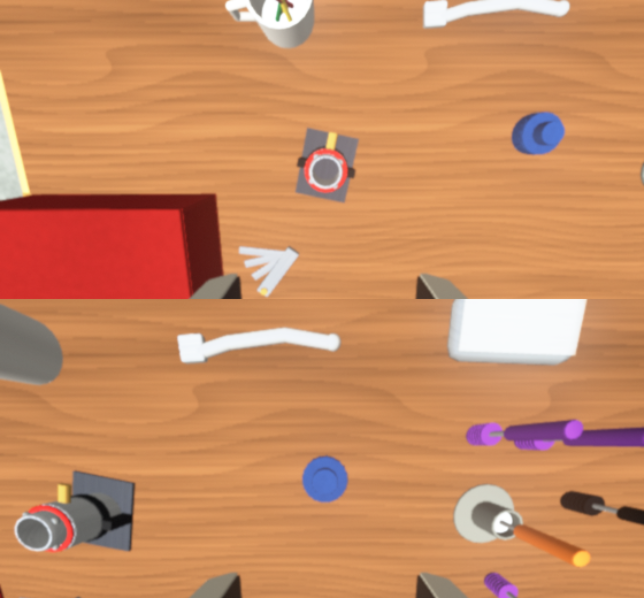

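The can sits upright with its red ring near (283,148) in its own wrist view. The cap is seen clearly. Next: refine the can centre from the ring and grasp the brush.

```bash
python3 - <<'E'
from h import *
P=lambda a:[round(float(x),4) for x in a]
im=cv2.imread("pics/w_can.png"); b=hsv(im,(0,130,80),(8,255,255))|hsv(im,(172,130,80),(180,255,255))
m=np.zeros_like(b); m[115:185,250:320]=b[115:185,250:320]
e=fit(m>0); print("ring",P(e[0]),P(e[1]),P(pix2plane("wrist",e[0],.099)))
Q=[0,1,0,0]
robot.movep([.4988,-.2596,.33],Q)
robot.gripper_to(0.06)
robot.servo_line([.4988,-.2596,.172],v=.15)
f0=robot.read_state()["ft_force"]
robot.gripper_to(0.0)
s=robot.read_state();print(s["t"],s["finger_gap"],s["gripper_force"],P(f0),P(s["ft_force"]))
robot.servo_line([.4988,-.2596,.366],v=.15)
s=robot.read_state();print(s["t"],s["finger_gap"],s["gripper_force"],P(s["ft_force"]),P(s["tool_pos"]))
a=robot.capture("wrist");c=robot.capture("scene")
robot.capture("top"); 
for cam in ["wrist","scene","top"]:
    print(cam,[(P(p),q) for p,q in marks(cam,["brush"],6)["brush"]])
cv2.imwrite("pics/g.png",np.hstack([a[60:420,180:400],c[140:340,80:300].repeat(2,0).repeat(2,1)[:360]]))
E
```

```text
ring [283.0347, 147.4066] [37.1091, 38.3629] [0.5031, 0.2756, 0.099]
10.125 0.015482906557711194 29.99771386384964 [-0.0871, 0.4863, -0.0769] [-0.4484, -0.3564, -0.4362]
11.5667 0.015455679356676435 29.997311532497406 [-0.3126, -0.7031, -0.5893] [0.4984, -0.2594, 0.365]
wrist [([0.597, -0.2997, -0.0018], 0.84), ([0.3967, -0.2842, -0.0007], 0.8), ([0.6031, -0.2379, 0.0006], 0.74), ([0.4948, -0.2528, 0.1999], 0.66), ([0.5173, -0.3764, 0.0002], 0.55)]
scene [([0.4912, -0.2584, 0.2002], 0.96), ([0.6034, -0.2384, -0.0002], 0.91), ([0.514, -0.3778, 0.0017], 0.75), ([0.3968, -0.2895, -0.002], 0.71), ([0.5934, -0.3008, 0.0], 0.58)]
top [([0.4958, -0.2631, 0.2007], 0.69), ([0.6075, -0.2358, -0.0031], 0.67), ([0.5123, -0.3832, -0.0004], 0.62), ([0.3975, -0.2913, -0.001], 0.56), ([0.5988, -0.305, -0.0009], 0.47)]
```

View pics/g.png

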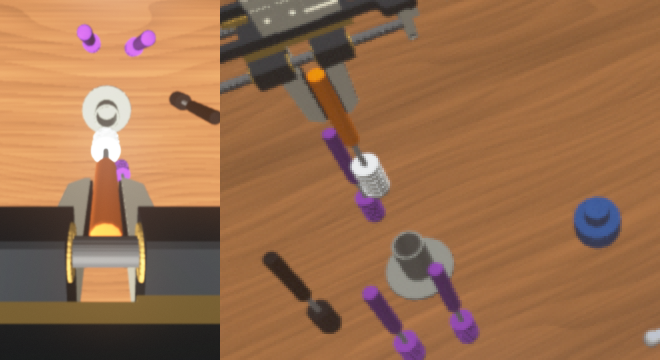

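The brush is held with its bristles free above the stand. I'll triangulate the white bristle head to get its offset from the tool.

```bash
cat >> h.py <<'E'
def head(zc):
    """triangulate centre of the bristle head from wrist+scene, white mask near expected place"""
    t=np.array(robot.read_state()["tool_pos"]); exp=np.array([t[0],t[1],zc]); A=np.zeros((3,3));B=np.zeros(3); res=[]
    for cam in ["wrist","scene"]:
        im=robot.capture(cam); w=hsv(im,(0,0,140),(180,60,255)); u,v=project(cam,exp).astype(int)
        m=np.zeros_like(w); k=36; m[max(v-k,0):v+k,u-k:u+k]=w[max(v-k,0):v+k,u-k:u+k]
        n,lab,st,ce=cv2.connectedComponentsWithStats(m); i=1+min(range(n-1),key=lambda j:np.hypot(*(ce[j+1]-[u,v]))-st[j+1,4]*.05)
        e=fit(lab==i); res.append((cam,(u,v),np.round(e[0],1),np.round(e[1],1),st[i]))
        ci=robot.camera_info(cam); o=np.array(ci["xyz"]); d=pix2plane(cam,e[0],zc)-o; d/=np.linalg.norm(d)
        N=np.eye(3)-np.outer(d,d); A+=N;B+=N@o
        res.append(np.round(pix2plane(cam,e[0],zc),4))
    return np.linalg.solve(A,B),res,t
E
python3 - <<'E'
from h import *
x,r,t=head(.224); print(x,t); [print(i) for i in r]
E
```

```text
[ 0.54148955 -0.25693128  0.28951482] [ 0.4987224  -0.25954373  0.36563182]
('wrist', (np.int64(285), np.int64(202)), array([286. , 168.9]), array([ 47.2, 115. ]), array([ 262,  166,   49,   56, 1747], dtype=int32))
[ 0.5324 -0.2596  0.224 ]
('scene', (np.int64(154), np.int64(228)), array([154.6, 227. ]), array([16.4, 24. ]), array([145, 216,  20,  23, 236], dtype=int32))
[ 0.4943 -0.2589  0.224 ]
```

```bash
python3 - <<'E'
from h import *
robot.servo_line([.4988,.12,.366],v=.22)
x,r,t=head(.224); print(x,t); [print(i) for i in r]
cv2.imwrite("pics/x.png",robot.capture("wrist"))
for cam in ["wrist","scene"]: print(marks(cam,["brush"],6)["brush"])
x,r,t=head(.224); print(x); print(robot.read_state()["t"])
E
```

```text
[0.49639328 0.11933117 0.22834864] [0.49892539 0.11875751 0.36601666]
('wrist', (np.int64(285), np.int64(202)), array([285.5, 206.6]), array([29.6, 40.4]), array([271, 187,  30,  35, 821], dtype=int32))
[0.4949 0.1191 0.224 ]
('scene', (np.int64(317), np.int64(162)), array([317.5, 160.4]), array([14. , 22.6]), array([312, 150,  13,  22, 168], dtype=int32))
[0.4936 0.1218 0.224 ]
[(array([ 0.3941, -0.2831, -0.003 ]), 0.71), (array([0.4957, 0.1256, 0.2016]), 0.69), (array([ 0.6006, -0.2981, -0.0043]), 0.68), (array([ 6.026e-01, -2.331e-01, -2.000e-04]), 0.67)]
[(array([0.4929, 0.1183, 0.2011]), 0.85), (array([ 0.5964, -0.303 ,  0.0008]), 0.78), (array([ 6.039e-01, -2.373e-01, -3.000e-04]), 0.72), (array([ 0.3943, -0.2846, -0.0039]), 0.55)]
[0.49637112 0.12031423 0.2281412 ]
14.1917
```

View pics/x.png

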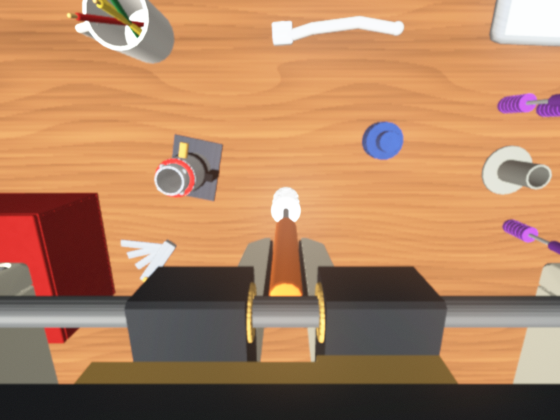

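```bash
python3 - <<'E'
from h import *
for f,cam,uv in [("x","wrist",(178,177)),("scene1","scene",(366,172)),("top1","top",(187,212))]:
    im=cv2.imread(f"pics/{f}.png"); b=hsv(im,(0,110,60),(10,255,255))|hsv(im,(170,110,60),(180,255,255))
    m=np.zeros_like(b);k=26;u,v=uv;m[v-k:v+k,u-k:u+k]=b[v-k:v+k,u-k:u+k]
    m=cv2.morphologyEx(m,cv2.MORPH_CLOSE,np.ones((5,5)))
    if m.any(): e=fit(m>0);print(cam,np.round(e[0],1),np.round(e[1],1),np.round(pix2plane(cam,e[0],.099),4))
p=[.5065,.2750,.366]; robot.servo_line(p,v=.15); 
im=robot.capture("wrist"); x,r,t=head(.224); print(x,t); [print(i) for i in r]
cv2.imwrite("pics/y.png",cv2.resize(im[120:260,200:380],None,fx=4,fy=4))
print(robot.read_state()["t"],project("wrist",[.5025,.275,.12]))
E
```

```text
wrist [174.2 177.6] [37.1 42. ] [0.5023 0.276  0.099 ]
scene [365.6 173.2] [15.8 21.7] [0.501  0.2757 0.099 ]
top [185.9 212.1] [18.5 19.3] [0.5023 0.2717 0.099 ]
[0.49609166 0.2680984  0.20568829] [0.50690716 0.27355986 0.36617563]
('wrist', (np.int64(285), np.int64(202)), array([282. , 194.9]), array([47.3, 55.7]), array([ 258,  169,   47,   53, 1558], dtype=int32))
[0.5148 0.2774 0.224 ]
('scene', (np.int64(376), np.int64(141)), array([363.7, 141.5]), array([26.4, 43.2]), array([347, 130,  38,  25, 426], dtype=int32))
[0.4933 0.2478 0.224 ]
15.525 [284.8 186.1]
```

View pics/y.png

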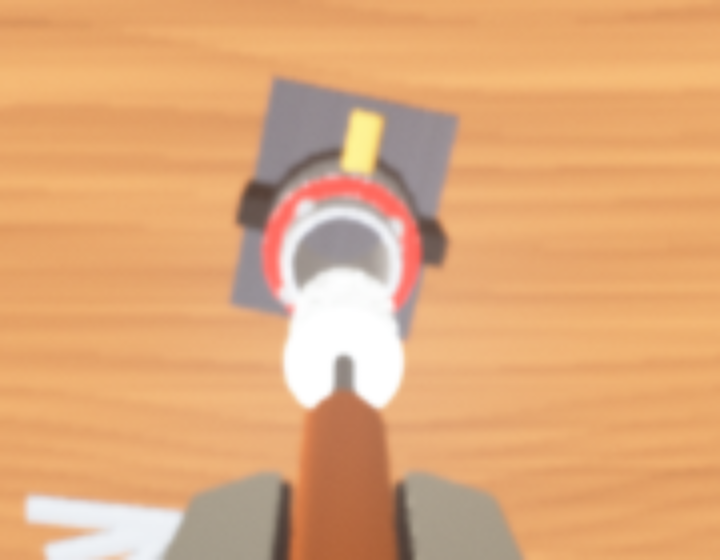

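```bash
python3 - <<'E'
from h import *
robot.sleep(.3); s=robot.read_state(); print(s["t"],s["tool_pos"])
for n,uv,z in [("mouth",(285.6,183.3),.12),("ring",(285.5,181.3),.099),("bottom",(285.8,199.5),.2)]: print(n,pix2plane("wrist",uv,z))
E
```

```text
15.825 [0.50652501 0.27483979 0.36607575]
mouth [0.50594493 0.27507861 0.12      ]
ring [0.50473686 0.27521298 0.099     ]
bottom [0.50371966 0.27488683 0.2       ]
```

```bash
python3 - <<'E'
from h import *
T=lambda z:[.507,.2750,z]
def st(l):
    s=robot.read_state(); print(l,round(s["t"],2),np.round(s["ft_force"],2),np.round(s["ft_torque"],2),np.round(s["tool_pos"],4),round(s["finger_gap"],4)); return s
robot.servo_line(T(.31),v=.2)
f0=np.array(st("above")["ft_force"])
ok=True
for z in [.285,.27,.25,.22,.19,.182]:
    robot.servo_line(T(z),v=.1); f=np.array(st(z)["ft_force"])-f0
    if np.linalg.norm(f)>8: ok=False; print("stop"); break
E
```

```text
above 16.26 [0.77 0.2  0.1 ] [ 0.01 -0.01 -0.02] [0.5071 0.2751 0.3102] 0.0158
0.285 16.66 [ 0.44 -0.81 -0.99] [-0.    0.12 -0.  ] [0.5074 0.2753 0.286 ] 0.0158
0.27 16.96 [-0.5  -3.05 22.35] [-0.89  0.02 -0.07] [0.512  0.2757 0.2781] 0.0155
stop
```

```bash
python3 - <<'E'
from h import *
robot.servo_line([.507,.2750,.296],v=.1); robot.sleep(.3)
s=robot.read_state(); print(s["t"],s["tool_pos"],s["ft_force"],s["ft_torque"],s["finger_gap"])
a=robot.capture("wrist");b=robot.capture("scene"); cv2.imwrite("pics/z_w.png",a);cv2.imwrite("pics/z_s.png",b)
print([(p,c) for p,c in marks("wrist",["brush"])["brush"]],[(p,c) for p,c in marks("scene",["brush"])["brush"]])
A=cv2.resize(a[90:240,220:350],(520,600),interpolation=cv2.INTER_CUBIC);B=cv2.resize(b[110:230,340:396],(280,600),interpolation=cv2.INTER_CUBIC)
cv2.imwrite("pics/z.png",np.hstack([A,B]))
E
```

```text
17.6667 [0.50675928 0.27486332 0.29522713] [ 0.9430019   0.176193   -0.95020443] [ 0.03955222  0.04773009 -0.02275022] 0.0153707781082987
[(array([0.4965, 0.2812, 0.1404]), 0.92)] [(array([ 0.515 , -0.3763, -0.0009]), 0.81), (array([ 0.5969, -0.3018, -0.0008]), 0.78), (array([ 0.6002, -0.2386,  0.0007]), 0.76), (array([ 0.3964, -0.2863, -0.0017]), 0.69)]
```

View pics/z.png

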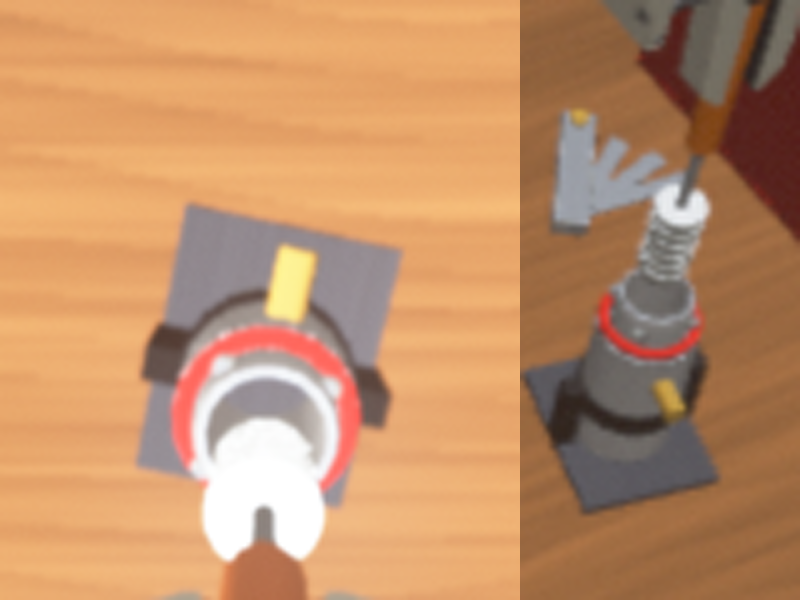

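```bash
python3 - <<'E'
from h import *
for c,n,uv,z in [("wrist","mouth",(286.5,198),.12),("wrist","bottom",(286.2,206.5),.13),("scene","mouth",(367,169),.12),("scene","bottom",(368.4,163),.13)]: print(c,n,pix2plane(c,uv,z))
E
```

```text
wrist mouth [0.50335515 0.2742187  0.12      ]
wrist bottom [0.49634702 0.27456987 0.13      ]
scene mouth [0.50351176 0.27367803 0.12      ]
scene bottom [0.49460104 0.28188986 0.13      ]
```

The brush slid about 10 mm up in the fingers, and its bottom is about 4 mm short of the mouth centre in x. I'll shift it and try again gently, with a small search if it touches.

```bash
cat > ins.py <<'E'
from h import *
def st(l,show=True):
    s=robot.read_state()
    if show: print(l,round(s["t"],2),np.round(s["ft_force"],1),np.round(s["ft_torque"],2),np.round(s["tool_pos"],4))
    return s
def down(xy,z0,z1,lim,dz=.003,v=.06):
    """step down until force exceeds lim; returns reached z command, ok"""
    z=z0
    while z>z1+1e-6:
        z=max(z-dz,z1); robot.servo_line([*xy,z],v=v); s=st("",False); 
        if s["ft_force"][2]>lim or np.hypot(*s["ft_force"][:2])>lim+2: st(f"touch {z:.3f}"); return z,False
    return z,True
E
python3 - <<'E'
from ins import *
c=np.array([.511,.2745])
for d in [(0,0),(.003,0),(0,.003),(0,-.003),(-.003,0),(.003,.003),(.003,-.003)]:
    xy=c+d; robot.servo_line([*xy,.287],v=.1); st(d)
    z,ok=down(xy,.287,.263,4)
    if ok: print("in",xy); st(""); break
    robot.servo_line([*xy,.287],v=.1)
E
```

```text
(0, 0) 18.12 [ 0.4  0.7 -0.1] [ 0.04 -0.    0.04] [0.5108 0.274  0.2861]
in [0.511  0.2745]
 20.12 [-0.4  0.2 -1.5] [-0.03 -0.04 -0.05] [0.5109 0.2744 0.2627]
```

```bash
python3 - <<'E'
from ins import *
xy=[.511,.2745]
z,ok=down(xy,.263,.185,5,dz=.026,v=.12); 
if ok: z,ok=down(xy,.185,.160,4,dz=.0025,v=.06)
st("bottom"); print(z,ok)
E
```

```text
touch 0.167 22.97 [-0.2 -0.4  4.1] [-0.07  0.18  0.05] [0.5115 0.2748 0.1683]
bottom 22.97 [-0.2 -0.4  4.1] [-0.07  0.18  0.05] [0.5115 0.2748 0.1683]
0.16749999999999998 False
```

```bash
python3 - <<'E'
from ins import *
xy=[.511,.2745]
T=lambda z,v: robot.servo_line([*xy,z],v=v)
robot.sleep(.1); T(.172,.1); robot.sleep(.1); st("low1")
T(.245,.12); robot.sleep(.1); st("up1"); T(.172,.12); robot.sleep(.15); st("low2"); T(.245,.12); robot.sleep(.1); st("up2")
T(.366,.2); 
robot.servo_line([.507,-.05,.366],v=.25); robot.sleep(.2)
x,r,t=head(.230); print(x,t); [print(i) for i in r]
robot.servo_line([.507,-.26,.366],v=.25); robot.servo_line([.507,-.26,.245],v=.2); robot.sleep(.2);st("above stand")
a=robot.capture("wrist"); cv2.imwrite("pics/v_w.png",a); b=robot.capture("scene"); cv2.imwrite("pics/v_s.png",b)
for p in ([.4994,-.2597,.07],): print(project("wrist",p),project("scene",p))
u,v=project("scene",[.4994,-.2597,.07]).astype(int)
A=cv2.resize(a[130:280,220:350],(520,600),interpolation=cv2.INTER_CUBIC);B=cv2.resize(b[v-60:v+40,u-23:u+23],(276,600),interpolation=cv2.INTER_CUBIC); print("B origin",u-23,v-60)
cv2.imwrite("pics/v.png",np.hstack([A,B]))
E
```

```text
low1 23.42 [ 0.3 -0.4 -0.7] [ 0.03 -0.04  0.  ] [0.5107 0.2743 0.1715]
up1 24.27 [ 0.   0.3 -0.4] [ 0.01  0.01 -0.04] [0.5104 0.2741 0.2438]
low2 25.18 [ 0.1  0.  -0.8] [ 0.03 -0.01 -0.01] [0.5116 0.2748 0.173 ]
up2 26.04 [ 0.1  0.1 -1. ] [ 0.06 -0.01 -0.02] [0.5104 0.2742 0.2439]
[ 0.49848293 -0.04792248  0.23438488] [ 0.50708379 -0.04888403  0.36597126]
('wrist', (np.int64(285), np.int64(204)), array([285.2, 214.3]), array([30.5, 40.3]), array([270, 195,  31,  35, 829], dtype=int32))
[ 0.4968 -0.0485  0.23  ]
('scene', (np.int64(251), np.int64(191)), array([250.4, 186.8]), array([14.4, 22.8]), array([244, 177,  13,  21, 199], dtype=int32))
[ 0.4957 -0.0463  0.23  ]
above stand 30.5 [ 0.3  0.9 -0.2] [ 0.08  0.04 -0.  ] [ 0.5077 -0.2602  0.2465]
[285.3 202.1] [173.3 262.6]
B origin 150 202
```

View pics/v.png

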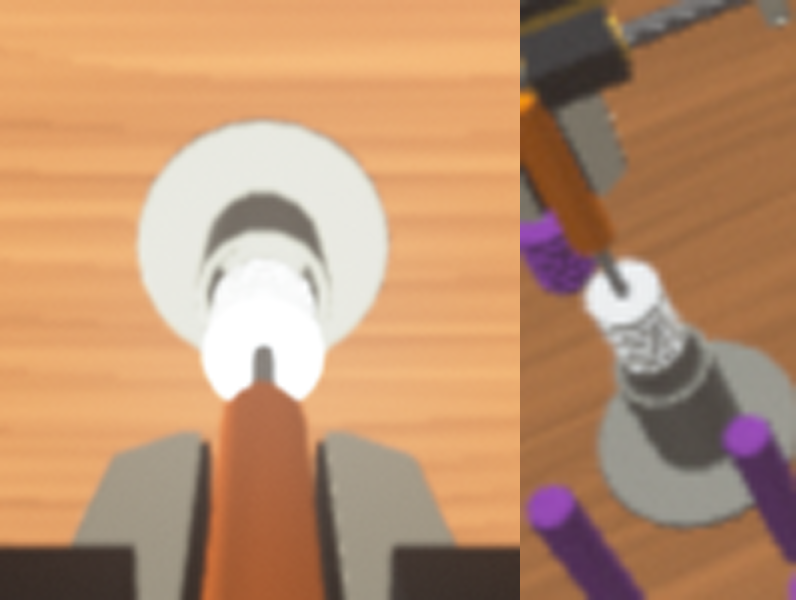

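```bash
python3 - <<'E'
from ins import *
for z in (.07,.087): print(project("scene",[.4994,-.2597,z]),project("wrist",[.4994,-.2597,z]))
print(pix2plane("scene",(172,260.3),.087),pix2plane("wrist",(285.8,206.75),.087),pix2plane("wrist",(285.8,203.2),.07))
c=np.array([.5075,-.26])
for d in [(0,0),(.002,0),(-.002,0),(0,.002),(0,-.002)]:
    xy=c+d; robot.servo_line([*xy,.236],v=.1); z,ok=down(xy,.236,.212,3.5,dz=.004)
    if ok: print("in",xy); st(""); break
    robot.servo_line([*xy,.237],v=.1)
if ok:
    z,ok=down(xy,.212,.180,5,dz=.008,v=.1)
    if ok: z,ok=down(xy,.180,.164,4,dz=.002)
    st("end"); print(z)
E
```

```text
[173.3 262.6] [285.3 202.1]
[171.6 259.4] [285.3 206.1]
[ 0.5019836  -0.25954805  0.087     ] [ 0.49873104 -0.26025924  0.087     ] [ 0.49815243 -0.26028913  0.07      ]
in [ 0.5075 -0.26  ]
 32.35 [ 0.9 -0.3 -0.6] [ 0.08 -0.03  0.05] [ 0.5075 -0.2599  0.2117]
touch 0.164 35.35 [-4.2  0.8  5.2] [0.13 1.3  0.04] [ 0.5077 -0.2602  0.1652]
end 35.35 [-4.2  0.8  5.2] [0.13 1.3  0.04] [ 0.5077 -0.2602  0.1652]
0.164
```

The brush is on the stand's floor. Next: release it, rise, then grasp the cap twice at 90° to centre it.

```bash
python3 - <<'E'
from ins import *
robot.gripper_to(.05); s=st("open"); x,y=s["tool_pos"][:2]
robot.servo_line([.5075,-.26,.30],v=.25)
robot.capture("wrist")
print(marks("wrist",["brush"],2))
c=[.5485,-.038]; Q0=[0,1,0,0]; h=2**-.5
Qs=[q for q in ([0,h,h,0],[0,h,-h,0]) if robot.ik([*c,.12],q) is not None]; print(len(Qs))
q7=lambda q:abs(robot.ik([*c,.12],q)[6]); Q9=min(Qs,key=q7)
robot.movep([*c,.16],Q9); robot.gripper_to(.085)
robot.servo_line([*c,.0580],v=.2); st("at cap"); 
robot.gripper_to(.0); s=st("g1"); print(s["finger_gap"])
robot.gripper_to(.05)
robot.servo_line([*c,.085],v=.15); robot.movep([*c,.085],Q0); robot.servo_line([*c,.058],v=.15)
robot.gripper_to(.0); s=st("g2"); print(s["finger_gap"],s["gripper_force"])
E
```

```text
open 36.1 [-0.1 -0.3 -0.6] [ 0.01  0.01 -0.01] [ 0.5075 -0.26    0.164 ]
{'brush': [(array([ 5.218e-01, -3.766e-01, -2.000e-04]), 0.72), (array([ 0.4988, -0.2547,  0.0071]), 0.68)]}
2
at cap 39.34 [0.2 0.9 0.1] [ 0.03 -0.11 -0.03] [ 0.5492 -0.0378  0.0585]
g1 40.23 [0.  0.1 0.9] [-0.01 -0.08 -0.01] [ 0.5486 -0.038   0.058 ]
0.031621031410397314
g2 42.93 [0.5 0.3 0.3] [0.02 0.03 0.02] [ 0.5484 -0.038   0.0581]
0.031391743823146794 30.000062584877014
```

```bash
python3 - <<'E'
from ins import *
c=[.5485,-.038]; k=np.array([.5025,.2749])
robot.servo_line([*c,.23],v=.25); st("lift")
robot.servo_line([*k,.23],v=.22); robot.servo_line([*k,.182],v=.12); robot.sleep(.15); st("hover")
z,ok=down(k,.182,.171,5,dz=.002); st("lead-in"); print(z,ok,robot.read_state()["finger_gap"])
E
```

```text
lift 43.77 [ 0.9  0.2 -1.4] [-0.03  0.03  0.01] [ 0.5474 -0.0377  0.2288]
hover 46.07 [ 0.7  0.6 -0.6] [-0.    0.02  0.03] [0.5033 0.2751 0.1831]
lead-in 47.57 [-0.7  0.5 -1. ] [-0.   -0.01 -0.  ] [0.5025 0.2749 0.1709]
0.171 True 0.031407394864513966
```

```bash
python3 - <<'E'
from ins import *
k=np.array([.5025,.2749]); z=.171; pk=0; log=[]
for i in range(40):
    z-=.001; robot.servo_line([*k,z],v=.05); s=robot.read_state(); f=s["ft_force"][2]; tz=s["tool_pos"][2]
    log.append((round(z,4),round(tz,4),round(f,1))); pk=max(pk,f)
    if f>32: print("too high"); break
    if pk>9 and f<.5*pk or tz<.158: break
print(log); st("end")
E
```

```text
[(0.17, np.float64(0.1702), np.float64(0.1)), (0.169, np.float64(0.1694), np.float64(4.2)), (0.168, np.float64(0.1691), np.float64(7.0)), (0.167, np.float64(0.1687), np.float64(11.2)), (0.166, np.float64(0.1681), np.float64(12.3)), (0.165, np.float64(0.1652), np.float64(0.2))]
end 49.07 [ 0.1 -1.9  0.2] [-0.46 -0.04  0.05] [0.5024 0.2742 0.1652]
```

```bash
python3 - <<'E'
from ins import *
k=np.array([.5025,.2749]); z=.165; log=[]
for i in range(30):
    z-=.001; robot.servo_line([*k,z],v=.05); s=robot.read_state(); f=s["ft_force"][2]; tz=s["tool_pos"][2]
    log.append((round(z,4),round(float(tz),4),round(float(f),1)))
    if f>9 and tz<.1605 or f>32: break
print(log); s=st("end"); print(s["finger_gap"],s["eef_rot"])
E
```

```text
[(0.164, 0.1621, -9.2), (0.163, 0.162, -9.8), (0.162, 0.1617, -7.0), (0.161, 0.1611, -5.2), (0.16, 0.1606, -1.2), (0.159, 0.1595, -1.1), (0.158, 0.1585, 2.1), (0.157, 0.1577, 4.7), (0.156, 0.157, 6.9), (0.155, 0.1564, 8.3), (0.154, 0.1559, 12.3)]
end 51.82 [-3.4 -0.9 12.3] [-0.23  0.58 -0.01] [0.5031 0.2754 0.1559]
0.031534728938583785 [-8.11501924e-04  9.99999273e-01  4.85000561e-05  8.90068399e-04]
```

The cap snapped past the balls (the force dropped, then pulled down), and the ring now resists about 4 N per mm. I'll do a final check before handing in.

```bash
python3 - <<'E'
from ins import *
for i in range(3): robot.sleep(.25); s=st("hold")
a=robot.capture("scene")
A=a[120:230,320:420];B=a[210:310,120:220]
cv2.imwrite("pics/f.png",np.hstack([cv2.resize(A,(400,440)),cv2.resize(B,(400,440))])); print(s["gripper_force"])
E
```

```text
hold 52.07 [-2.6 -0.4 12.5] [-0.19  0.55 -0.01] [0.5031 0.2754 0.1559]
hold 52.32 [-2.4 -0.9 11.8] [-0.24  0.54 -0.02] [0.5031 0.2754 0.1559]
hold 52.57 [-2.  -0.1 11.3] [-0.28  0.59  0.01] [0.5031 0.2754 0.1559]
30.004789531230927
```

View pics/f.png

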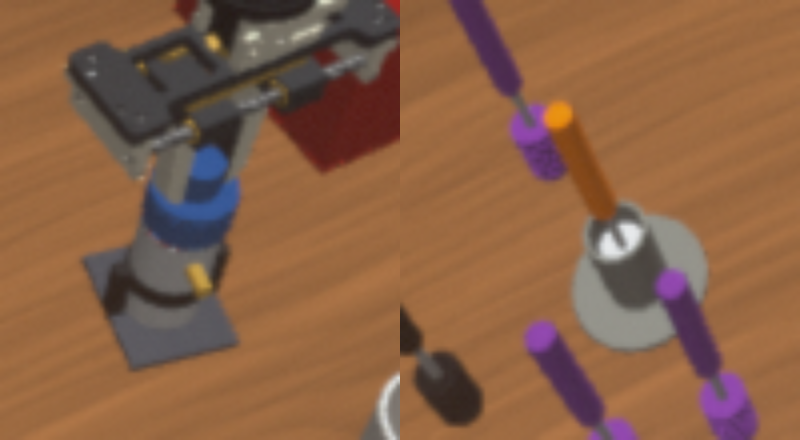

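The cap is home and level, held and pressed with a steady 11–12 N, and the brush stands in its stand. Handing in.

```bash
python3 -c "
from plant import robot
print(robot.finish_job())"
```

```text
the job is handed in; nothing more can be done
None
```

I handed the job in at about 53 s: two full brush strokes done, brush released in its stand, and the cap clicked on and still held, pressing on the ring with about 11–12 N. The first attempt to enter the can caught the rim at about 22 N and slid the brush about 10 mm in the fingers; the second went in cleanly. `finish_job` returned no verdict.

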